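# Snug up the boiler's taper plug

## Robot

A 7-joint arm with a two-finger parallel gripper is mounted at the origin on the work surface. World frame = base frame: x ahead of the robot, y to its left, z up, the work surface at z = 0. Lengths are in m, angles in rad, forces in N, time in s.
With the tool pointing down it reaches from about 0.425 to 0.95 m from the base axis. Payload 4.7 kg.
Tool frame: the origin (TCP) lies at the centre of the arm's flange, where the gripper is bolted on; the fingertips stand 173 mm ahead of it and the grasp point (between the pads) lies 155 mm ahead of it (env.grip_depth is the distance from the TCP to the grasp point, in m); z points along the fingers, x is the direction in which the jaws open and shut, and the axes are right-handed (so a half turn about z gives the same grasp; the last joint's range is limited). The gripper opens to 85 mm and grips with 20 to 120 N. Pads are 22 mm wide; open, the fingers measure 114 mm over their backs; the gripper's body (76 mm by 85 mm) begins 54 mm behind the grasp point. The pads swing forward as they close: fully open they stand 13 mm farther back than shut.
Start: joints at [1.154, 0.469, -0.049, 1.532, 0.024, 1.141, -0.082], TCP at [0.255, -0.625, 0.405] pointing down, gripper open.
Joint ranges: [-2.59, 2.59], [-0.33, 1.99], [-1.39, 1.29], [0.1, 2.45], [-1.04, 4.18], [0.21, 1.99], [-2.66, 2.66]. Speed limits (rad/s): [2.57, 2.57, 3.14, 3.14, 3.14, 3.14, 3.14].

## Interface

Orientations are given as a unit quaternion [x, y, z, w].
In Python, from rig import env gives the robot as it stands.
- The arm moves only by the tool drive_tool, never from a script. Its argument "steps" is text: rows parted by semicolons, each of 6 numbers parted by spaces: the shift along the tool's x, y, z in cm, then the turn, a rotation vector about the tool's x, y, z in degrees. A call has 1 to 5 rows; each row is the pose to reach, as a shift and turn from the pose commanded when the call began, along the tool's axes at that moment; what a row does not reach only later rows make up. A row lasts 1/8 s, in which the tool goes at most 62.5 mm and 10.7 degrees, less where a joint would pass 70% of its speed; a pose out of reach is approached as far as the arm can. A call with a gripper value outside its range is refused whole. "jaw" is the closure, from 0 (fully open) to 1 (shut), set as the call begins (left out, the last holds). The fingers move at their own pace and stop on an object; "force" is the grip in N (left out, the last holds). Time passes only in rows, so rows that repeat a pose let the fingers close. It gives the time, the measured TCP pose, the force and the opening at its end, in the units of the state.
- env.sense(): the state, without advancing time (a new reading comes with each control period).
- env.grab_frame(name): name is "scene" or "top" or "wrist"; returns the picture (480x640x3 uint8, blue, green, red); there is no depth.
- env.calibration(name): a dict with "mtx" (3x3 intrinsics, pixels), "rvec" (rotation vector, rad) and "tvec" (3), from world to camera coordinates, as OpenCV has them; the wrist camera has in their place "mount" (4x4, takes a point from camera to tool coordinates, whose origin is the TCP and whose axes are the tool frame's). Camera axes: x right, y down, z forward; pixel columns grow to the right and rows downward; lengths in m; the calibration is good to about 2 mm. A picture is of the moment at which its call begins: read the wrist's pose just before it. calibration takes no time and is no camera call.
- env.finish_job(): hands the job in, once; it reports no verdict.
The state is a dict: "t": time; "joint_positions": joint angles; "qd": joint speeds; "joint_torque": joint torques, N m; "tool_pos": TCP position; "eef_rot": TCP orientation; "ft_force": force on the tool from outside, world axes, zero at the start; "ft_torque": the same for the moment, N m; "finger_gap": finger opening in m.
Only numpy, scipy, OpenCV 4.12 (cv2) and the standard library are available. Lean on these libraries where they do the work, as an engineer would, in place of code of your own. Each camera call takes 0.05 s, during which the arm holds its last target.

## Task

Take the T-handled key out of its pot, fit it down over the square head of the boiler's brass taper plug and tighten the plug clockwise until it goes snug, at about 1 newton metre, without over-tightening it. Then lift the key off and stand it back in its pot. Turn the plug only with the key, and leave the other things on the bench alone.

Things in the scene. Friction and masses are not known exactly. Their poses are not given: they have to be found in the camera images.
- boiler: Cast aluminium boiler of a steam station on a grey plastic base, fixed to the bench. Base 200 x 150 x 18 mm, casting 160 x 110 mm, top face 63 mm above the bench. Origin: centre of the underside; x along the long side. A round boss, 42 mm wide, 12 mm high, on the top face at x -30, y +15 mm holds the plug. Two pipe stubs stick out at +x.
- plug_top (a point): Centre of the top of the brass plug's square head, 96 mm above the bench; z up, x and y square to the head's flats (any of its four sides alike). Head: 20 mm square with 13 mm of straight flats, then a 5 mm bevel narrowing to 13 mm at the top; under it a 25 mm round collar, 3 mm high, on the boss. The plug is already started in its thread.
- plug: The taper plug; origin on its axis at the collar's foot, 75 mm above the bench. Tightens clockwise from above. It turns loosely (0.2 N m) for an unknown 0.15 to 1.05 rad, then the taper bites: 0.7 N m, climbing 2.5 N m per rad. Snug is 0.85 to 1.3 N m; over 1.4 the boss cracks. It stays put, backing off takes over 1 N m. Turn slowly, in small steps: after a quick step (0.05 rad) stops, up to 0.2 N m less is felt.
- boss_wall (a point): A point inside the wall of the boss round the plug, 16 mm towards the boiler's +x from the plug's axis and 67 mm above the bench; axes as the boiler's. Once the taper bites it spreads along +x by 2 mm per rad turned: tightness is judged by it (snug from 0.12 mm, cracked at 0.56 mm), but that is too little to measure; feel the torque instead.
- key: T-handled steel socket key, 0.3 kg, standing upright, socket down, in its pot. Origin: centre of the socket's mouth, at the very bottom; z up along the shank, x along the T-bar. Socket: 32 mm square outside, 22 mm square hole (sides along x and y), 17 mm deep; above it a solid block up to 26 mm, a 14 mm round shank, and the bar. Fully seated, the mouth is 17 mm below the top of the plug's head. 130 mm tall in all.
- key_bar (a point): Centre of the key's T-bar, 121 mm above the key's origin. The bar is 80 mm along x, 14 mm thick along y, 18 mm high, flat sided: pinch it across y from above. A grip of 100 N carries the snug torque. The socket has about 0.1 rad of play each way on the head; it may sit twisted when seated, so take the zero of the torque with the key hanging free.
- stand: Black round plastic pot, fixed to the bench, that holds the key: 68 mm wide, 45 mm tall, bore 60 mm, floor 6 mm above the bench (a 84 mm disc round its foot). Origin: centre of the underside. The key stands in it at any yaw.
- mug: White ceramic mug, 82 mm wide, 95 mm tall; a bystander. Origin: centre of the underside.
- meter: Orange hand multimeter lying flat, 150 x 75 x 42 mm; a bystander. Origin: centre of the underside.
- driver: Screwdriver lying flat; a bystander. Origin: centre of the underside.
- jar: Small brown glass jar with a steel lid, 48 mm wide, 70 mm tall; a bystander. Origin: centre of the underside.
- tray: Grey open parts tray, 100 x 140 x 22 mm; a bystander. Origin: centre of the underside.
- pliers: Pliers lying flat, about 160 x 45 x 12 mm; a bystander. Origin: centre of the underside.
Things that resemble listed ones, but are neither listed nor needed, are in the scene too. What is shaped like the key but pink or turquoise is not meant.

How it is judged:
By the outcome, as a careful person would: the job done as asked, in the order asked, and still so for the second after the job is handed in, with the robot touching nothing.
It also fails if it takes over 70 s, if anything falls off the work surface, if the arm or the gripper's body presses on something with over 40 N, if the wrist force passes 120 N, or if a joint passes its speed limit or range.

## Working session

There is one attempt and no reset: what is moved stays moved. The work goes in short steps, Python scripts to look and compute and a tool call to move; the robot and the scene stay as the last step left them, time stands still between calls to the robot, and variables do not carry over. Pictures are saved under pics/ and viewed, and the job is handed in when it is done.

Besides the shell and the picture viewer there is one more tool, called after ">>>" by a JSON object that holds its "api" and its "payload". drive_tool: Moves the arm, as the interface text tells. Its arguments: {"type":"object","properties":{"steps":{"type":"string"},"jaw":{"type":"number"},"force":{"type":"number"}},"required":["steps"]}

```bash
ls; mkdir -p pics; python3 - <<'E'
from rig import env
import cv2
print(env.sense())
for n in ("scene","top","wrist"):
    c=env.calibration(n); print(n,c)
    cv2.imwrite(f"pics/{n}0.png",env.grab_frame(n))
E
```

```text
pics
{'t': 0.0, 'joint_positions': array([ 1.15412688,  0.46944559, -0.04859138,  1.53371494,  0.02408561,
        1.1409941 , -0.08229614]), 'qd': array([ 8.54938536e-05,  2.71090217e-04, -2.15243364e-03,  8.03745882e-04,
        4.90982700e-04, -1.71963711e-04, -3.37208046e-04]), 'joint_torque': array([ 2.24469495e-04, -5.10314512e+01, -4.66960715e-02, -2.37715191e+01,
        1.05396382e-02,  7.42400618e-03, -1.29645734e-07]), 'tool_pos': array([ 0.25515974, -0.62464263,  0.40364937]), 'eef_rot': array([ 8.30104765e-01, -5.57606584e-01, -8.37398870e-04, -5.25210583e-04]), 'ft_force': array([ 0.01143402, -0.1852744 , -0.24292206]), 'ft_torque': array([ 0.02342441, -0.01683261, -0.04357795]), 'finger_gap': 0.0853505884308968}
scene {'mtx': array([[572.56834306,   0.        , 318.19575905],
       [  0.        , 572.56834306, 237.6386057 ],
       [  0.        ,   0.        ,   1.        ]]), 'rvec': array([ 1.97893439,  1.41569708, -0.56056244]), 'tvec': array([-0.19025822, -0.35519627,  1.96693943])}
top {'mtx': array([[451.28386825,   0.        , 326.94818662],
       [  0.        , 451.28386825, 239.93702942],
       [  0.        ,   0.        ,   1.        ]]), 'rvec': array([ 2.11401997, -2.15127867,  0.17422409]), 'tvec': array([0.00501994, 0.65423284, 1.20488644])}
wrist {'mtx': array([[385.40612257,   0.        , 320.99690753],
       [  0.        , 385.40612257, 238.48709074],
       [  0.        ,   0.        ,   1.        ]]), 'mount': array([[ 9.99999649e-01,  6.88626081e-04, -4.76265738e-04,
         3.04467537e-04],
       [-5.01562323e-04,  9.48154472e-01,  3.17809448e-01,
        -8.16940030e-02],
       [ 6.70425364e-04, -3.17809097e-01,  9.48154485e-01,
         3.09578900e-02],
       [ 0.00000000e+00,  0.00000000e+00,  0.00000000e+00,
         1.00000000e+00]])}
```

View pics/scene0.png

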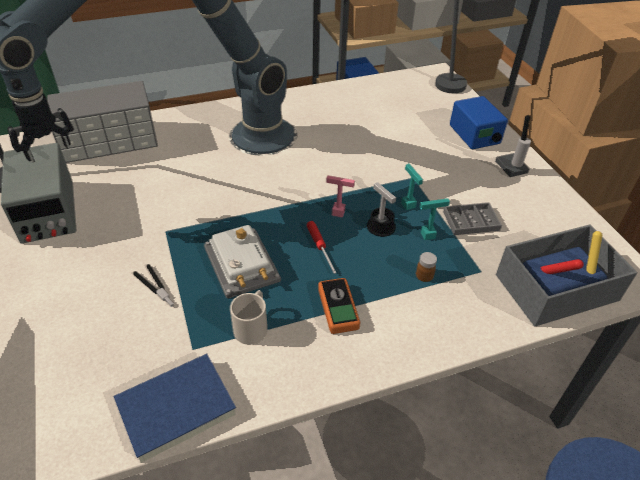

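View pics/top0.png

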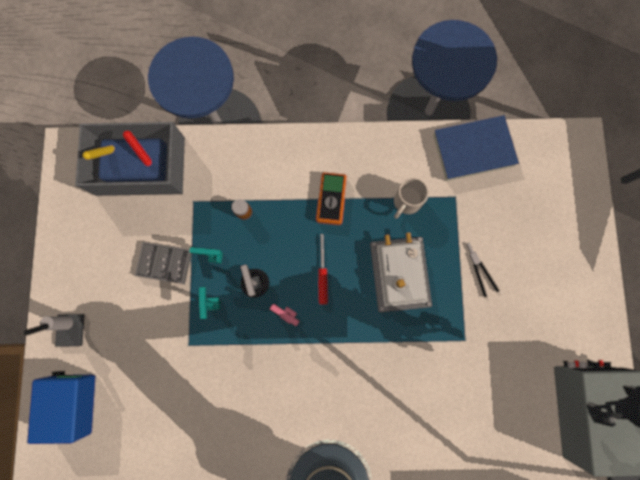

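View pics/wrist0.png

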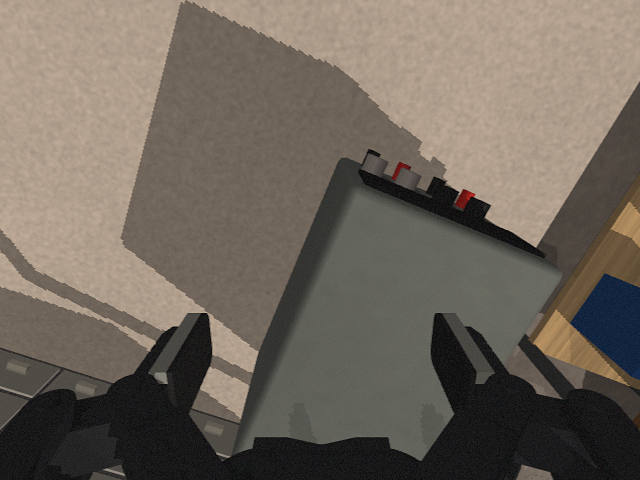

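The scene and top views show the grey key in the black pot (top view about (250,281)). The boiler is at (402,275) with its brass plug at about (400,283), and there are pink and turquoise decoys. The top view is coarse, so I'll zoom in and get rough positions.

```bash
cat > h.py <<'E'
import numpy as np, cv2
from rig import env
from scipy.spatial.transform import Rotation as R
def cam(n,s=None):
    c=env.calibration(n)
    if n!="wrist":
        Rw=cv2.Rodrigues(c["rvec"])[0]; return c["mtx"],Rw.T,-Rw.T@c["tvec"]
    s=s or env.sense(); Rt=R.from_quat(s["eef_rot"]).as_matrix(); m=np.array(c["mount"])
    return c["mtx"],Rt@m[:3,:3],Rt@m[:3,3]+s["tool_pos"]
def ray(C,u,v,z):
    K,Rc,o=C; d=Rc@np.linalg.inv(K)@np.array([u,v,1.]); return o+d*(z-o[2])/d[2]
def proj(C,p):
    K,Rc,o=C; q=K@(Rc.T@(np.asarray(p)-o)); return q[:2]/q[2]
E
python3 - <<'E'
from h import *
im=cv2.imread("pics/top0.png"); sc=cv2.imread("pics/scene0.png")
a=cv2.resize(im[230:330,190:440],None,fx=3.2,fy=3.2,interpolation=2)
cv2.imwrite("pics/topz.png",a)
b=cv2.resize(sc[160:300,190:460],None,fx=2.9,fy=2.9,interpolation=2); cv2.imwrite("pics/scz.png",b)
T=cam("top");S=cam("scene")
print(T[2],S[2])
print("bar",ray(T,248,280,.136),"plug",ray(T,400,283,.096),"scene bar",ray(S,384,191,.127),"plug",ray(S,240,231,.096))
print(proj(T,[.6,0,0]),proj(T,[.6,.1,0]),proj(T,[.7,0,0]))
E
```

```text
[ 0.44518845 -0.00922477  1.29673409] [ 1.6021035  -0.38527757  1.14718737]
bar [0.53968554 0.1982253  0.136     ] plug [ 0.5279452  -0.19832907  0.096     ] scene bar [0.53646124 0.20228564 0.127     ] plug [ 0.53503556 -0.20446934  0.096     ]
[325.14775595 261.60813049] [290.56405536 262.21512882] [324.588263   227.65382636]
```

View pics/topz.png

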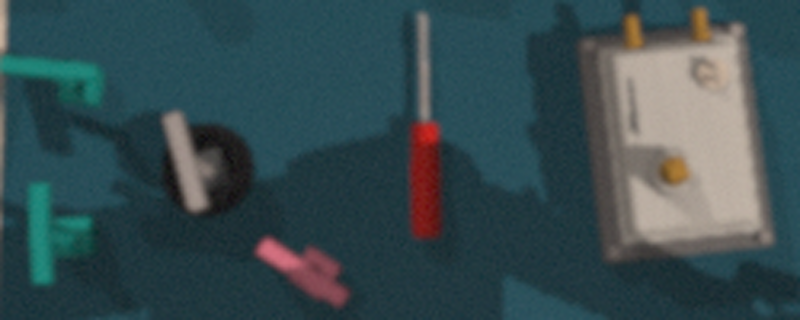

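View pics/scz.png

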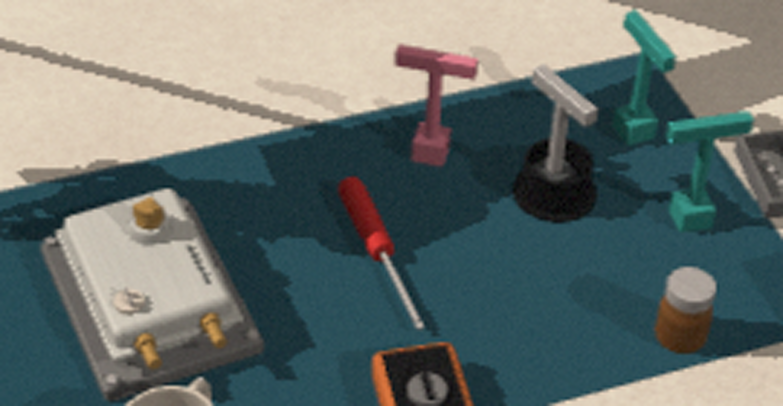

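Both views agree: key bar about (0.54, 0.20) with yaw about 17°, plug about (0.53, -0.20). The boiler's +x is roughly world +x. I'll go over the plug first, since it's on the way.

>>> {"api": "drive_tool", "payload": {"steps": "-5.8 -8.3 0 0 0 0; -11.6 -16.6 0 0 0 0; -17.4 -24.9 0 0 0 0; -17.4 -24.9 0 0 0 0"}}

```text
t: 0.65
tool_pos: [0.3916, -0.4129, 0.4046]
eef_rot: [0.83, -0.558, 0.0, -0.0]
ft_force: [0.8, -0.3, -0.4]
finger_gap: 0.0856
```

>>> {"api": "drive_tool", "payload": {"steps": "-5.8 -8.3 0 0 0 0; -11.6 -16.6 0 0 0 0; -11.6 -16.6 0 0 0 0; -11.6 -16.6 0 0 0 0"}}

```text
t: 1.15
tool_pos: [0.5028, -0.2398, 0.4047]
eef_rot: [0.832, -0.554, -0.0, -0.001]
ft_force: [-0.7, -1.1, -0.7]
finger_gap: 0.0853
```

```bash
python3 - <<'E'
from h import *
s=env.sense(); f=env.grab_frame("wrist"); cv2.imwrite("pics/w1.png",f)
import pickle; pickle.dump(s,open("w1.pkl","wb"))
print(s["t"],s["tool_pos"],s["joint_positions"],abs(s["qd"]).max())
C=cam("wrist",s)
print(proj(C,[.53,-.2,.096]))
E
```

```text
1.15 [ 0.50283609 -0.23979585  0.40473693] [ 0.56310483  0.28933471 -0.238168    1.80687864  0.07506497  1.05404556
 -0.8774014 ] 0.21158306734612223
[284.86420235 170.64723835]
```

View pics/w1.png

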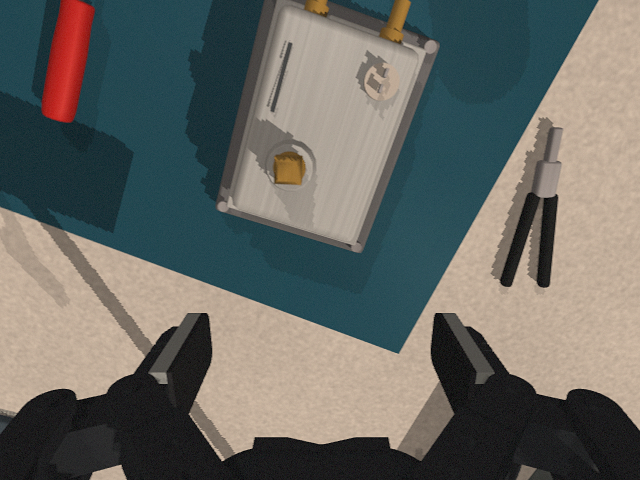

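The plug head is at about (289,168) with the boss round it, matching the projected (285,171). I'll refine its centre and yaw from the crop.

```bash
python3 - <<'E'
from h import *
f=cv2.imread("pics/w1.png"); cv2.imwrite("pics/w1z.png",cv2.resize(f[130:210,240:340],None,fx=7,fy=7,interpolation=2))
hsv=cv2.cvtColor(f,cv2.COLOR_BGR2HSV)[130:210,240:340]
print(hsv[38,50],hsv[45,45],hsv[20,20])
E
```

```text
[ 18 168 158] [ 18 172 160] [ 18  29 115]
```

View pics/w1z.png

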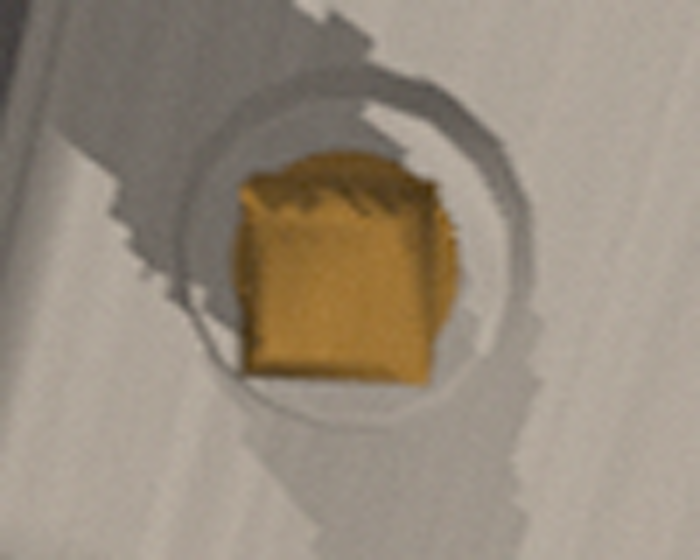

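```bash
python3 - <<'E'
from h import *
import pickle; C=cam("wrist",pickle.load(open("w1.pkl","rb")))
g=lambda x,y,z: ray(C,240+(x+.5)/7-.5,130+(y+.5)/7-.5,z)
bl,br=g(247,380,.091),g(432,383,.091); tl,tr=g(242,185,.078),g(436,184,.078)
w=br-bl; n=np.array([-w[1],w[0],0])/np.linalg.norm(w)
print(np.linalg.norm(w), np.degrees(np.arctan2(w[1],w[0])), (bl+br)/2+.01*n,(bl+br)/2-.01*n)
print(np.linalg.norm(tr-tl),(tl+tr)/2,np.degrees(np.arctan2(*(tr-tl)[1::-1])))
# boss circle at z .075: extents zoom x 190..512ish, y 95..425
print("boss", g((180+512)/2,(97+425)/2,.075))
# boiler base corner pts
P=[ray(C,u,v,.02)[:2] for u,v in [(223,207),(358,247),(432,47)]]; print(P)
d=P[2]-P[1]; print(np.degrees(np.arctan2(d[1],d[0])))
E
```

```text
0.019531397901022683 -68.19449620293517 [ 0.53010542 -0.20186552  0.091     ] [ 0.51153642 -0.20929466  0.091     ]
0.02094556128556629 [ 0.53812368 -0.19766003  0.078     ] -66.9769878734114
boss [ 0.53029095 -0.20125228  0.075     ]
[array([ 0.46236125, -0.1561173 ]), array([ 0.47512506, -0.29004843]), array([ 0.65940947, -0.27365643])]
5.083051859286303
```

Plug centre is (0.530, -0.202) and the head sides are at 22.5° mod 90; the boss centre agrees within 1 mm, so both fit. Next I go over the key.

>>> {"api": "drive_tool", "payload": {"steps": "-5.5 -2.8 0 0 0 0; -11 -5.6 0 0 0 0; -16.5 -8.4 0 0 0 0; -22 -11.2 0 0 0 0"}}

```text
t: 1.7
tool_pos: [0.521, 0.001, 0.4047]
eef_rot: [0.829, -0.559, 0.0, 0.0]
ft_force: [0.4, -0.2, -0.8]
finger_gap: 0.0854
```

>>> {"api": "drive_tool", "payload": {"steps": "-5.5 -2.9 0 0 0 -5; -11 -6 0 0 0 -5; -17 -9 0 0 0 -5; -17 -9 0 0 0 -5"}}

```text
t: 2.2
tool_pos: [0.5397, 0.1964, 0.4046]
eef_rot: [0.855, -0.518, -0.001, -0.001]
ft_force: [-0.5, -0.7, 0.3]
finger_gap: 0.0852
```

```bash
python3 - <<'E'
from h import *
s=env.sense(); f=env.grab_frame("wrist"); cv2.imwrite("pics/w2.png",f)
import pickle; pickle.dump(s,open("w2.pkl","wb"))
print(s["t"],s["tool_pos"],s["joint_positions"],abs(s["qd"]).max())
C=cam("wrist",s)
print(proj(C,[.539,.2,.136]))
E
```

```text
2.2 [0.53972509 0.19644138 0.40455431] [-0.05747911  0.34353392 -0.46413656  1.75823084  0.16951284  1.07911772
 -1.6679505 ] 0.06585554488611206
[316.22824362 240.24530167]
```

View pics/w2.png

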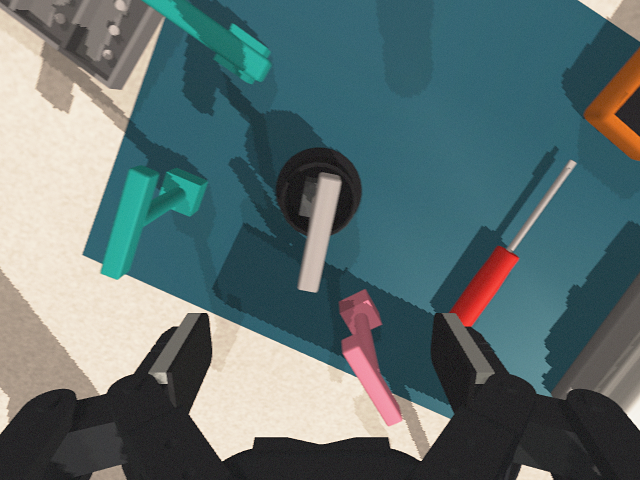

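The grey key's bar runs from about (328,175) to (310,291), with the pot at (318,192). The pink key is nearby at (345,345) to (395,420). I'll fit the bar.

```bash
python3 - <<'E'
from h import *
import pickle; C=cam("wrist",pickle.load(open("w2.pkl","rb")))
f=cv2.imread("pics/w2.png"); h=cv2.cvtColor(f,cv2.COLOR_BGR2HSV)
m=((h[...,2]>115)&(h[...,1]<60)).astype(np.uint8)*255
m[:165]=0;m[300:]=0;m[:,:285]=0;m[:,350:]=0
m=cv2.morphologyEx(m,cv2.MORPH_OPEN,np.ones((3,3),np.uint8))
c=max(cv2.findContours(m,0,2)[0],key=cv2.contourArea)
r=cv2.minAreaRect(c); b=cv2.boxPoints(r); print(r)
P=np.array([ray(C,*p,.136) for p in b]); 
print(P, [np.linalg.norm(P[i]-P[i-1]) for i in range(4)], P.mean(0))
for i in range(4):
    d=P[i]-P[i-1]; print(np.degrees(np.arctan2(d[1],d[0])))
print("pot rim",ray(C,319,192,.045))
for u,v in [(345,345),(395,423),(360,298)]: print("pink",ray(C,u,v,.13))
for u,v in [(152,168),(113,277)]: print("turq",ray(C,u,v,.13))
z=cv2.resize(f[140:310,260:420],None,fx=3.5,fy=3.5,interpolation=2)
cv2.polylines(z,[np.int32((b-[260,140]+.5)*3.5)],True,(0,0,255),1); cv2.imwrite("pics/w2z.png",z)
E
```

```text
((318.5628662109375, 233.93582153320312), (22.54461669921875, 116.14060974121094), 11.929322242736816)
[[0.50175896 0.19655622 0.136     ]
 [0.57776511 0.21778209 0.136     ]
 [0.58153819 0.20436557 0.136     ]
 [0.50561359 0.18166212 0.136     ]] [np.float64(0.015384817325586199), np.float64(0.07891433674025496), np.float64(0.013936977085367354), np.float64(0.07924639952106868)] [0.54166896 0.2000915  0.136     ]
104.50991850315714
15.603197157083716
-74.29262189872486
-163.351953146352
pot rim [0.551173   0.20508497 0.045     ]
pink [0.47482397 0.14306299 0.13      ]
pink [0.43022874 0.07339694 0.13      ]
pink [0.51337328 0.15218471 0.13      ]
turq [0.53181044 0.31269469 0.13      ]
turq [0.44817738 0.31114974 0.13      ]
```

View pics/w2z.png

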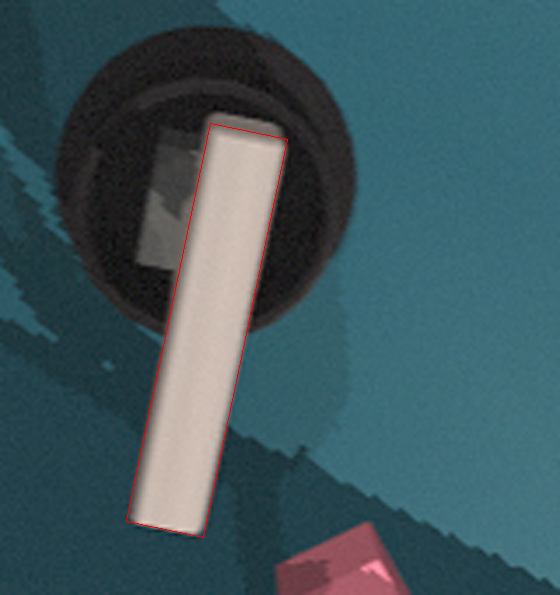

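Bar centre (0.5415, 0.2000), yaw 16°, size 79 x 14 mm, which matches the key. The neighbours are more than 7 cm from the fingers. I'll align and descend.

>>> {"api": "drive_tool", "payload": {"steps": "-0.25 -0.3 0 0 0 10; -0.25 -0.3 2 0 0 11.5; -0.25 -0.3 5 0 0 11.5; -0.25 -0.3 6 0 0 11.5; -0.25 -0.3 6 0 0 11.5"}}

```text
t: 2.88
tool_pos: [0.5421, 0.1947, 0.3443]
eef_rot: [0.796, -0.605, -0.0, 0.001]
ft_force: [-0.4, 0.1, 0.1]
finger_gap: 0.0854
```

```bash
python3 - <<'E'
from h import *
s=env.sense(); f=env.grab_frame("wrist"); cv2.imwrite("pics/w3.png",f)
Rm=R.from_quat(s["eef_rot"]).as_matrix(); print(s["t"],s["tool_pos"],np.degrees(np.arctan2(Rm[1,0],Rm[0,0])),Rm[:,2])
d=np.array([.5415,.2,.282])-s["tool_pos"]; print("tool delta cm",Rm.T@d*100, s["ft_force"],s["ft_torque"])
C=cam("wrist",s)
h=cv2.cvtColor(f,cv2.COLOR_BGR2HSV)
print([proj(C,[.5415+.04*i*np.cos(.281)-.007*j*np.sin(.281),.2+.04*i*np.sin(.281)+.007*j*np.cos(.281),.136]).round() for i in(-1,1) for j in (-1,1)])
E
```

```text
2.875 [0.54213034 0.19465952 0.34432102] -74.42377593875578 [-9.50382592e-04 -1.20087108e-03 -9.99998827e-01]
tool delta cm [-0.53697889 -0.09039834  6.2315129 ] [-0.36057087  0.13644375  0.08634519] [0.01521384 0.01023094 0.01392653]
[array([324., 347.]), array([298., 347.]), array([323., 200.]), array([293., 201.])]
```

View pics/w3.png

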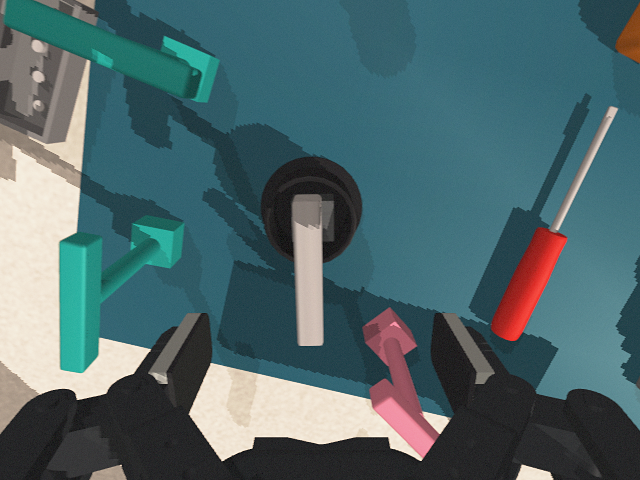

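The bar's corners sit where predicted (293–323 at row about 198, 298–324 at row 346). I'll finish the descent.

>>> {"api": "drive_tool", "payload": {"steps": "-0.5 -0.1 2 0 0 0; -0.5 -0.1 4.5 0 0 0; -0.5 -0.1 6 0 0 0; -0.5 -0.1 6.2 0 0 0"}}

```text
t: 3.42
tool_pos: [0.5414, 0.2012, 0.2825]
eef_rot: [0.797, -0.604, -0.0, 0.0]
ft_force: [-0.3, 0.0, 0.1]
finger_gap: 0.0855
```

```bash
python3 - <<'E'
from h import *
s=env.sense()
Rm=R.from_quat(s["eef_rot"]).as_matrix(); print(s["t"],s["tool_pos"])
d=np.array([.5415,.2,.282])-s["tool_pos"]; print("tool delta cm",Rm.T@d*100, s["ft_force"],s["ft_torque"])
E
```

```text
3.425 [0.54143159 0.20121082 0.28246991]
tool delta cm [0.11840268 0.02615477 0.04703748] [-0.31216286  0.04269181  0.1164022 ] [ 0.03180079 -0.02794822 -0.01461354]
```

>>> {"api": "drive_tool", "payload": {"steps": "0.1 0 0.05 0 0 0; 0.1 0 0.05 0 0 0; 0.1 0 0.05 0 0 0; 0.1 0 0.05 0 0 0; 0.1 0 0.05 0 0 0", "jaw": 1, "force": 100}}

```text
t: 4.05
tool_pos: [0.5419, 0.2008, 0.2828]
eef_rot: [0.797, -0.604, 0.0, -0.001]
ft_force: [0.4, 0.0, 2.5]
finger_gap: 0.0127
```

>>> {"api": "drive_tool", "payload": {"steps": "0.1 0 0.05 0 0 0; 0.1 0 0.05 0 0 0; 0.1 0 0.05 0 0 0; 0.1 0 0.05 0 0 0"}}

```text
t: 4.55
tool_pos: [0.542, 0.2004, 0.2828]
eef_rot: [0.797, -0.604, 0.0, -0.001]
ft_force: [-1.9, 0.8, 6.8]
finger_gap: 0.0124
```

>>> {"api": "drive_tool", "payload": {"steps": "0 0 -2 0 0 0; 0 0 -5 0 0 0; 0 0 -10 0 0 0; 0 0 -15 0 0 0; 0 0 -15 0 0 0"}}

```text
t: 5.18
tool_pos: [0.5423, 0.2001, 0.4354]
eef_rot: [0.797, -0.604, 0.002, -0.003]
ft_force: [0.3, -0.9, -2.8]
finger_gap: 0.0123
```

```bash
python3 - <<'E'
from h import *
s=env.sense(); f=env.grab_frame("wrist"); cv2.imwrite("pics/w4.png",f)
cv2.imwrite("pics/s4.png",cv2.resize(env.grab_frame("scene")[120:300,280:480],None,fx=3,fy=3))
Rm=R.from_quat(s["eef_rot"]).as_matrix(); print(s["t"],s["tool_pos"],s["ft_force"],s["ft_torque"],s["finger_gap"],np.degrees(np.arctan2(Rm[1,0],Rm[0,0])))
d=np.array([.53,-.202,.44])-s["tool_pos"]; print("tool delta cm",Rm.T@d*100)
C=cam("wrist",s); print("pot px",[ (proj(C,[.551,.205,.045]).round())])
E
```

```text
5.175 [0.54234724 0.20009041 0.43537921] [ 0.33647926 -0.89385289 -2.8225969 ] [ 0.01845552 -0.07082792 -0.04365911] 0.012273306957297931 -74.28708266149246
tool delta cm [38.37182551 12.07393156 -0.57291434]
pot px [array([319., 193.])]
```

View pics/w4.png

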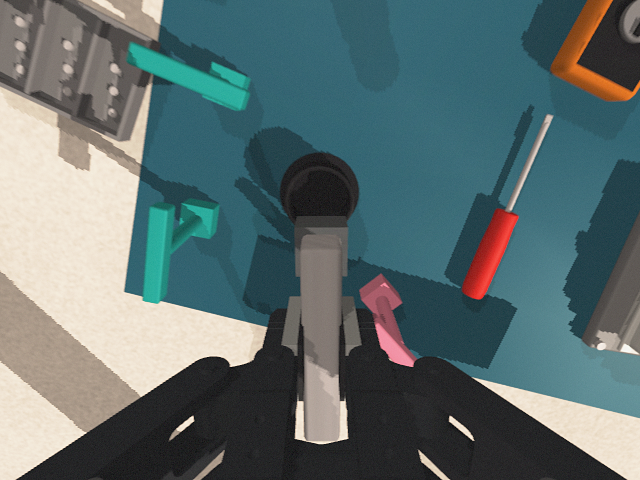

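View pics/s4.png

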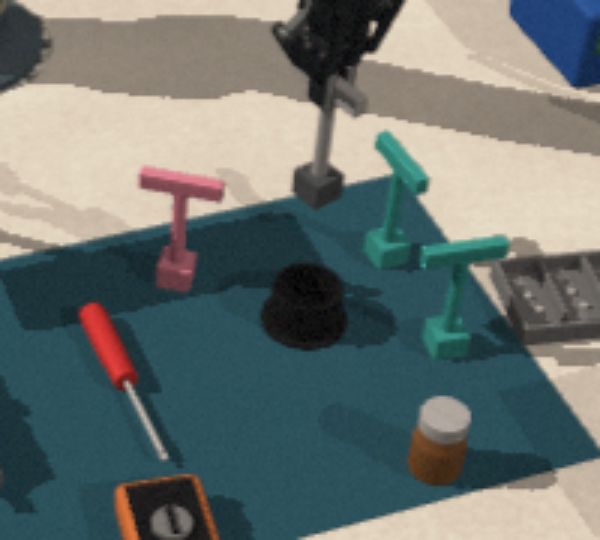

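The key is held, 2.8 N hanging; the pot's rim stays at about (319,192) and the neighbours are untouched. I'll check where the socket sits in the tool frame.

```bash
python3 - <<'E'
from h import *
f=cv2.imread("pics/w4.png"); cv2.imwrite("pics/w4z.png",cv2.resize(f[190:300,260:390],None,fx=6,fy=5.45,interpolation=2))
c=env.calibration("wrist"); m=np.array(c["mount"])
for p in [(-.016,-.016,.277),(.016,-.016,.277),(-.016,-.016,.251),(.016,-.016,.251),(-.007,-.04,.147),(.007,-.04,.147),(-.007,-.04,.165),(.007,-.04,.165)]:
    q=c["mtx"]@(m[:3,:3].T@(np.array(p)-m[:3,3])); print(p,(q[:2]/q[2]).round(1), "zoom",((q[0]/q[2]-260)*6).round(),((q[1]/q[2]-190)*5.45).round())
E
```

```text
(-0.016, -0.016, 0.277) [296.5 214.4] zoom 219.0 133.0
(0.016, -0.016, 0.277) [345.  214.4] zoom 510.0 133.0
(-0.016, -0.016, 0.251) [293.8 225.7] zoom 203.0 194.0
(0.016, -0.016, 0.251) [347.5 225.7] zoom 525.0 195.0
(-0.007, -0.04, 0.147) [298.3 246.8] zoom 230.0 310.0
(0.007, -0.04, 0.147) [342.  246.9] zoom 492.0 310.0
(-0.007, -0.04, 0.165) [301.1 230.1] zoom 246.0 219.0
(0.007, -0.04, 0.165) [339.5 230.1] zoom 477.0 219.0
```

View pics/w4z.png

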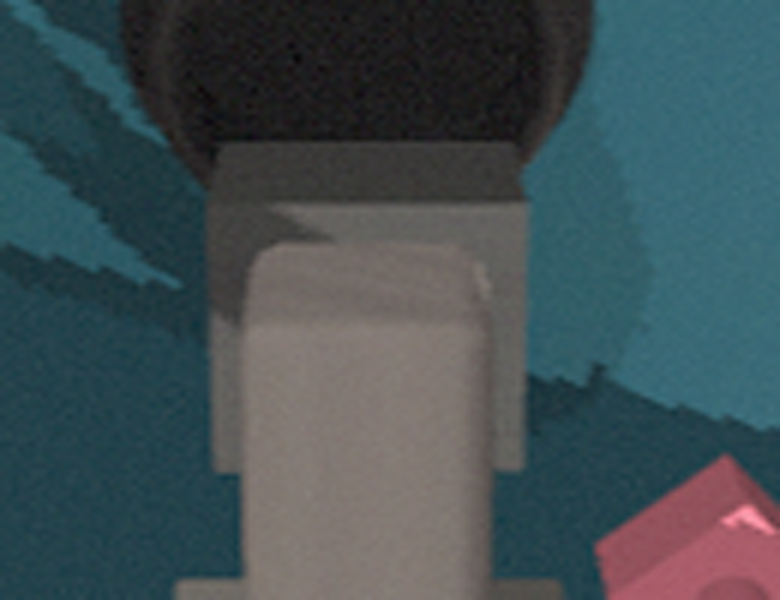

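The socket centre sits about 1 mm towards tool +y, so I aim the TCP at (0.529, -0.2013) with yaw 22.5°. Now I carry it over.

>>> {"api": "drive_tool", "payload": {"steps": "3.5 1.1 0 0 0 -10; 8 2.5 0 0 0 -20; 13.5 4.2 0 0 0 -30; 19 6 0 0 0 -40; 24.5 7.7 0 0 0 -50"}}

```text
t: 5.9
tool_pos: [0.5335, -0.0544, 0.4291]
eef_rot: [0.977, -0.215, -0.002, 0.0]
ft_force: [0.8, -0.5, -2.9]
finger_gap: 0.0122
```

```bash
cat > st.py <<'E'
from h import *
import sys
def st(tx,ty,tz,yaw):
    s=env.sense(); Rm=R.from_quat(s["eef_rot"]).as_matrix(); y=np.degrees(np.arctan2(Rm[1,0],Rm[0,0]))
    d=np.array([tx,ty,tz])-s["tool_pos"]
    print("t",s["t"],"pos",s["tool_pos"].round(4),"yaw %.2f"%y,"zdir",Rm[:,2].round(4),"F",s["ft_force"].round(2),"M",s["ft_torque"].round(3),"q7 %.2f"%s["joint_positions"][6],"qd",abs(s["qd"]).max().round(3))
    print("tool delta cm",(Rm.T@d*100).round(2),"turn z deg",round(y-yaw,2))
if __name__=="__main__": st(*map(float,sys.argv[1:5]))
E
python3 st.py .529 -.2013 .4354 22.5
```

```text
t 5.9 pos [ 0.5335 -0.0544  0.4291] yaw -24.78 zdir [-4.9e-03  4.0e-04 -1.0e+00] F [ 0.77 -0.47 -2.89] M [ 0.029 -0.085  0.049] q7 -0.53 qd 2.176
tool delta cm [ 5.75 13.53 -0.64] turn z deg -47.28
```

>>> {"api": "drive_tool", "payload": {"steps": "2.5 5 0 0 0 -10; 5 10 0 0 0 -20; 6 13 0 0 0 -30; 6 13 0 0 0 -40; 6 13 0 0 0 -46"}}

```text
t: 6.52
tool_pos: [0.5327, -0.1964, 0.4286]
eef_rot: [0.983, 0.182, -0.002, -0.002]
ft_force: [-0.0, 0.2, -2.6]
finger_gap: 0.0124
```

>>> {"api": "drive_tool", "payload": {"steps": "0 0 0 0 0 0; 0 0 0 0 0 0; 0 0 0 0 0 0"}}

```text
t: 6.9
tool_pos: [0.5336, -0.1954, 0.4312]
eef_rot: [0.983, 0.181, -0.0, -0.0]
ft_force: [0.1, 0.5, -2.9]
finger_gap: 0.0122
```

```bash
python3 st.py .529 -.2013 .4354 22.5; python3 - <<'E'
from h import *
import pickle
s=env.sense(); f=env.grab_frame("wrist"); cv2.imwrite("pics/w5.png",f); pickle.dump(s,open("w5.pkl","wb"))
E
```

```text
t 6.9 pos [ 0.5336 -0.1954  0.4312] yaw 20.86 zdir [-9.e-04  2.e-04 -1.e+00] F [ 0.07  0.55 -2.86] M [-0.025 -0.048 -0.008] q7 0.48 qd 0.005
tool delta cm [-0.64  0.39 -0.42] turn z deg -1.64
```

View pics/w5.png

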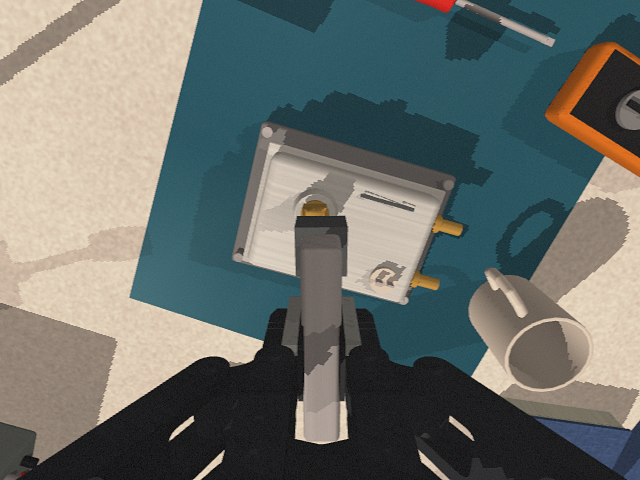

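The view from the new side shows the plug peeking out behind the socket at (315,206), inside the boss at about (316,207). I'll cross-check the boss centre from this side.

```bash
python3 - <<'E'
from h import *
import pickle
f=cv2.imread("pics/w5.png"); C=cam("wrist",pickle.load(open("w5.pkl","rb")))
z=cv2.resize(f[170:260,265:375],None,fx=7,fy=6.6,interpolation=2)
th=np.linspace(0,2*np.pi,40)
q=np.array([proj(C,[.53+.021*np.cos(t),-.202+.021*np.sin(t),.075]) for t in th])
cv2.imwrite("pics/w5y.png",z.copy())
cv2.polylines(z,[np.int32((q-[265,170]+.5)*[7,6.6])],True,(0,0,255),1)
a=np.radians(22.5);sq=[]
for i,j in((1,1),(1,-1),(-1,-1),(-1,1)):
    sq.append(proj(C,[.53+.01*(i*np.cos(a)-j*np.sin(a)),-.202+.01*(i*np.sin(a)+j*np.cos(a)),.091]))
cv2.polylines(z,[np.int32((np.array(sq)-[265,170]+.5)*[7,6.6])],True,(0,255,0),1)
cv2.imwrite("pics/w5z.png",z)
E
```

```text
(no output)
```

View pics/w5z.png

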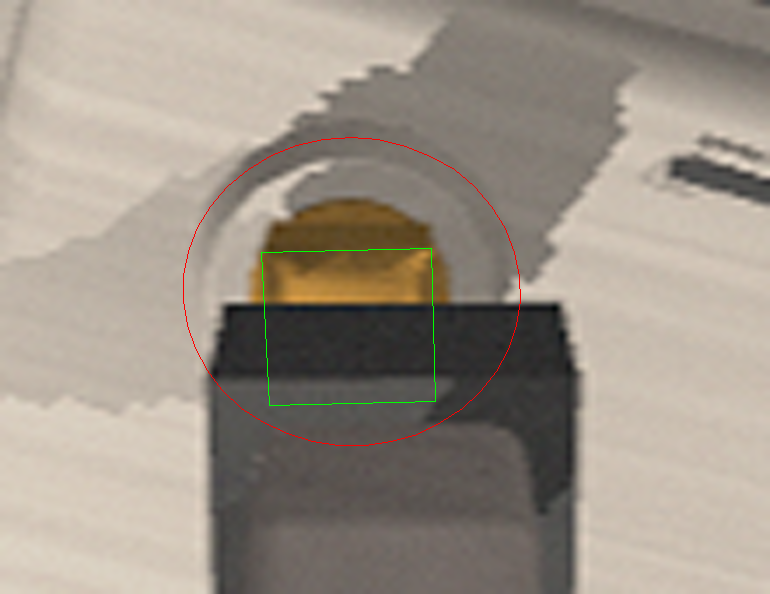

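The prediction (green and red outlines) matches the head's edge and the boss's centre within about 0.5 mm. I'll align and come down to just above the head.

>>> {"api": "drive_tool", "payload": {"steps": "-0.64 0.39 1 0 0 -1.6; -0.64 0.39 3 0 0 -1.6; -0.64 0.39 4.7 0 0 -1.6; -0.64 0.39 4.7 0 0 -1.6; -0.64 0.39 4.7 0 0 -1.6"}}

```text
t: 7.58
tool_pos: [0.5293, -0.2016, 0.3851]
eef_rot: [0.981, 0.195, 0.0, 0.0]
ft_force: [-0.2, 0.5, -2.6]
finger_gap: 0.0124
```

```bash
python3 st.py .529 -.2013 .3558 22.5; python3 - <<'E'
from h import *
f=env.grab_frame("wrist"); cv2.imwrite("pics/w6.png",cv2.resize(f[170:300,250:400],None,fx=5,fy=4.6,interpolation=2))
f=env.grab_frame("scene"); cv2.imwrite("pics/s6.png",cv2.resize(f[170:300,180:320],None,fx=5,fy=4.6,interpolation=2))
E
```

```text
t 7.575 pos [ 0.5293 -0.2016  0.3851] yaw 22.50 zdir [ 8.e-04 -2.e-04 -1.e+00] F [-0.22  0.5  -2.64] M [ 0.044  0.001 -0.026] q7 0.49 qd 0.012
tool delta cm [-0.02 -0.04  2.93] turn z deg 0.0
```

View pics/w6.png

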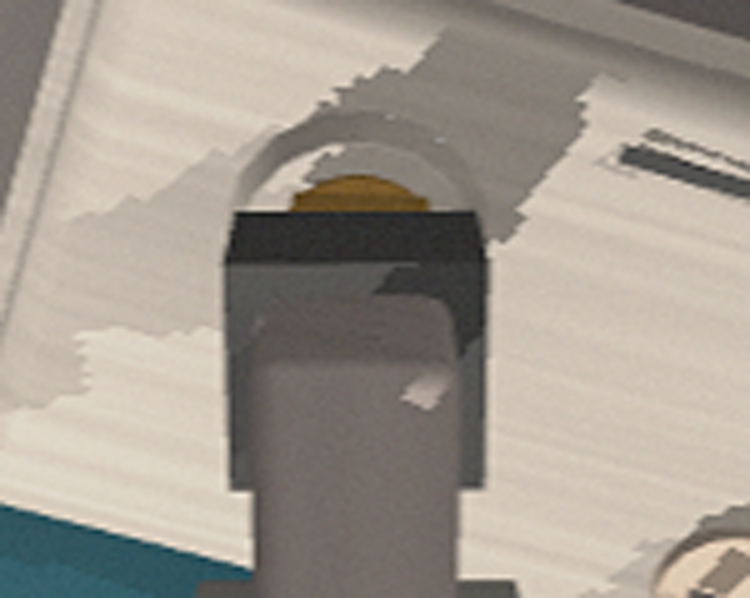

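View pics/s6.png

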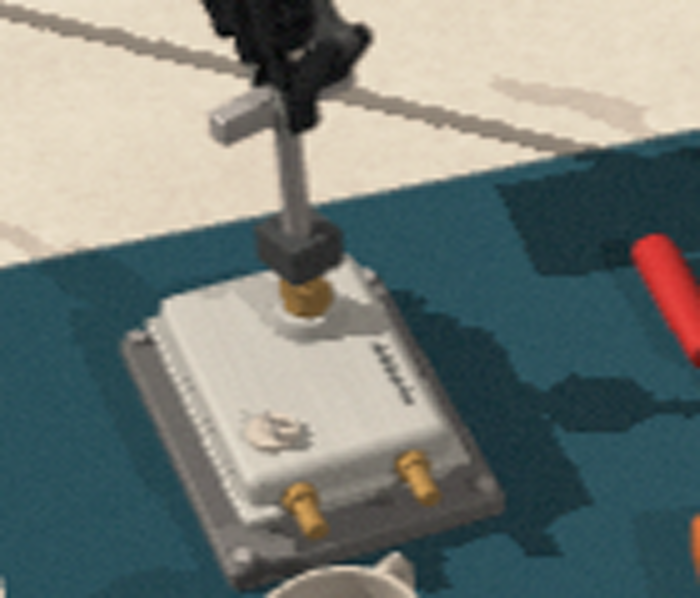

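The socket is over the head; the collar shows about 1 mm to tool +x of the socket's centre. I'll take the torque zero while hanging, then correct by 0.7 mm and go down.

```bash
cat > tq.py <<'E'
from h import *
import sys
def avg(n):
    F=[];M=[]
    for i in range(n):
        env.grab_frame("wrist"); s=env.sense(); F.append(s["ft_force"]);M.append(s["ft_torque"])
    Rm=R.from_quat(s["eef_rot"]).as_matrix()
    print("t",s["t"],"pos",s["tool_pos"].round(4),"yaw %.2f"%np.degrees(np.arctan2(Rm[1,0],Rm[0,0])),"F",np.mean(F,0).round(2),"M",np.mean(M,0).round(3),"sdMz",np.std(np.array(M)[:,2]).round(3),"q7 %.2f"%s["joint_positions"][6],"gap",s["finger_gap"].round(4))
avg(int(sys.argv[1]))
E
python3 tq.py 8
```

```text
Traceback (most recent call last):
  File "tq.py", line 9, in <module>
    avg(int(sys.argv[1]))
    ~~~^^^^^^^^^^^^^^^^^^
  File "tq.py", line 8, in avg
    print("t",s["t"],"pos",s["tool_pos"].round(4),"yaw %.2f"%np.degrees(np.arctan2(Rm[1,0],Rm[0,0])),"F",np.mean(F,0).round(2),"M",np.mean(M,0).round(3),"sdMz",np.std(np.array(M)[:,2]).round(3),"q7 %.2f"%s["joint_positions"][6],"gap",s["finger_gap"].round(4))
                                                                                                                                                                                                                                          ^^^^^^^^^^^^^^^^^^^^^
AttributeError: 'float' object has no attribute 'round'
```

>>> {"api": "drive_tool", "payload": {"steps": "0.07 0 0.5 0 0 0; 0.07 0 1 0 0 0; 0.07 0 1.5 0 0 0; 0.07 0 1.5 0 0 0"}}

```text
t: 8.57
tool_pos: [0.5295, -0.2013, 0.369]
eef_rot: [0.981, 0.195, -0.001, -0.0]
ft_force: [-0.7, -0.8, -3.1]
finger_gap: 0.0121
```

```bash
python3 tq.py 2
```

```text
Traceback (most recent call last):
  File "tq.py", line 9, in <module>
    avg(int(sys.argv[1]))
    ~~~^^^^^^^^^^^^^^^^^^
  File "tq.py", line 8, in avg
    print("t",s["t"],"pos",s["tool_pos"].round(4),"yaw %.2f"%np.degrees(np.arctan2(Rm[1,0],Rm[0,0])),"F",np.mean(F,0).round(2),"M",np.mean(M,0).round(3),"sdMz",np.std(np.array(M)[:,2]).round(3),"q7 %.2f"%s["joint_positions"][6],"gap",s["finger_gap"].round(4))
                                                                                                                                                                                                                                          ^^^^^^^^^^^^^^^^^^^^^
AttributeError: 'float' object has no attribute 'round'
```

```bash
sed -i 's/s\["finger_gap"\].round(4)/round(float(s["finger_gap"]),4)/' tq.py; python3 tq.py 10
```

```text
t 9.175 pos [ 0.5297 -0.2012  0.3698] yaw 22.49 F [-0.1   0.05 -2.87] M [0.006 0.002 0.004] sdMz 0.04 q7 0.48 gap 0.0124
```

The torque zero is 0.004 N m (lateral forces about 0, so it's still hanging free). Now I seat it.

>>> {"api": "drive_tool", "payload": {"steps": "0 0 0.4 0 0 0; 0 0 0.8 0 0 0; 0 0 1.2 0 0 0; 0 0 1.2 0 0 0"}}

```text
t: 9.68
tool_pos: [0.5296, -0.2012, 0.3572]
eef_rot: [0.981, 0.195, -0.0, -0.0]
ft_force: [-1.2, 0.3, -2.3]
finger_gap: 0.0124
```

```bash
python3 tq.py 3
```

```text
t 9.825 pos [ 0.5298 -0.2012  0.3578] yaw 22.49 F [-0.04  0.08 -2.76] M [-0.002  0.016  0.015] sdMz 0.017 q7 0.48 gap 0.0123
```

Seated with no contact force. I'll lower the last 1.5 mm and start turning clockwise slowly (+z).

>>> {"api": "drive_tool", "payload": {"steps": "0 0 0.15 0 0 0; 0 0 0.15 0 0 1; 0 0 0.15 0 0 2; 0 0 0.15 0 0 3; 0 0 0.15 0 0 3"}}

```text
t: 10.45
tool_pos: [0.5297, -0.2012, 0.3563]
eef_rot: [0.986, 0.169, 0.0, 0.0]
ft_force: [0.0, 0.6, -2.8]
finger_gap: 0.0118
```

```bash
python3 tq.py 2
```

```text
t 10.55 pos [ 0.5297 -0.2012  0.3563] yaw 19.49 F [-0.5   0.84 -2.75] M [0.034 0.027 0.024] sdMz 0.04 q7 0.43 gap 0.0122
```

>>> {"api": "drive_tool", "payload": {"steps": "0 0 0 0 0 1; 0 0 0 0 0 2; 0 0 0 0 0 3; 0 0 0 0 0 4; 0 0 0 0 0 4"}}

```text
t: 11.18
tool_pos: [0.5297, -0.2012, 0.3562]
eef_rot: [0.991, 0.135, -0.0, 0.0]
ft_force: [-0.5, -0.4, -1.3]
finger_gap: 0.0126
```

```bash
python3 tq.py 2
```

```text
t 11.275 pos [ 0.5297 -0.2012  0.3562] yaw 15.50 F [-0.12 -0.29 -2.81] M [0.024 0.038 0.005] sdMz 0.0 q7 0.36 gap 0.0123
```

>>> {"api": "drive_tool", "payload": {"steps": "0 0 0 0 0 1; 0 0 0 0 0 2; 0 0 0 0 0 3; 0 0 0 0 0 4; 0 0 0 0 0 4"}}

```text
t: 11.9
tool_pos: [0.5297, -0.2011, 0.3562]
eef_rot: [0.995, 0.1, -0.0, -0.0]
ft_force: [0.1, 0.7, -2.7]
finger_gap: 0.0122
```

```bash
python3 tq.py 2
```

```text
t 12.0 pos [ 0.5297 -0.2011  0.3562] yaw 11.50 F [ 0.2   0.6  -2.85] M [0.176 0.057 0.15 ] sdMz 0.017 q7 0.30 gap 0.0126
```

>>> {"api": "drive_tool", "payload": {"steps": "0 0 0 0 0 1; 0 0 0 0 0 2; 0 0 0 0 0 3; 0 0 0 0 0 4; 0 0 0 0 0 4"}}

```text
t: 12.62
tool_pos: [0.5297, -0.2012, 0.3562]
eef_rot: [0.998, 0.065, 0.0, 0.0]
ft_force: [-0.7, 0.4, -1.6]
finger_gap: 0.0124
```

```bash
python3 tq.py 2
```

```text
t 12.725 pos [ 0.5297 -0.2012  0.3562] yaw 7.48 F [ 0.13  0.04 -3.43] M [ 0.24  -0.031  0.146] sdMz 0.018 q7 0.24 gap 0.0118
```

The plug is engaged and turning loosely (about 0.15 N m). Continuing.

>>> {"api": "drive_tool", "payload": {"steps": "0 0 0 0 0 1; 0 0 0 0 0 2; 0 0 0 0 0 3; 0 0 0 0 0 4; 0 0 0 0 0 4"}}

```text
t: 13.35
tool_pos: [0.5297, -0.2012, 0.3562]
eef_rot: [1.0, 0.03, 0.0, 0.0]
ft_force: [-0.6, 1.6, -4.3]
finger_gap: 0.012
```

```bash
python3 tq.py 2
```

```text
t 13.45 pos [ 0.5297 -0.2012  0.3562] yaw 3.48 F [ 0.21  0.36 -4.23] M [ 0.295 -0.103  0.135] sdMz 0.031 q7 0.17 gap 0.0124
```

>>> {"api": "drive_tool", "payload": {"steps": "0 0 0 0 0 1; 0 0 0 0 0 2; 0 0 0 0 0 3; 0 0 0 0 0 4; 0 0 0 0 0 4"}}

```text
t: 14.08
tool_pos: [0.5298, -0.2012, 0.3562]
eef_rot: [1.0, -0.004, 0.0, 0.0]
ft_force: [0.6, 1.0, -4.2]
finger_gap: 0.0123
```

```bash
python3 tq.py 2
```

```text
t 14.175 pos [ 0.5297 -0.2012  0.3562] yaw -0.51 F [ 0.25  0.66 -3.73] M [ 0.25  -0.129  0.234] sdMz 0.029 q7 0.11 gap 0.0125
```

>>> {"api": "drive_tool", "payload": {"steps": "0 0 0 0 0 1; 0 0 0 0 0 2; 0 0 0 0 0 3; 0 0 0 0 0 4; 0 0 0 0 0 4"}}

```text
t: 14.8
tool_pos: [0.5297, -0.2012, 0.3562]
eef_rot: [0.999, -0.039, 0.0, 0.0]
ft_force: [1.4, 0.6, -4.4]
finger_gap: 0.0122
```

```bash
python3 tq.py 2
```

```text
t 14.9 pos [ 0.5297 -0.2012  0.3562] yaw -4.50 F [ 0.26  1.12 -3.64] M [ 0.258 -0.116  0.687] sdMz 0.016 q7 0.05 gap 0.012
```

>>> {"api": "drive_tool", "payload": {"steps": "0 0 0 0 0 1; 0 0 0 0 0 2; 0 0 0 0 0 3; 0 0 0 0 0 4; 0 0 0 0 0 4"}}

```text
t: 15.52
tool_pos: [0.5297, -0.2012, 0.3562]
eef_rot: [0.997, -0.074, 0.0, 0.0]
ft_force: [0.7, 0.8, -3.5]
finger_gap: 0.0123
```

```bash
python3 tq.py 2
```

```text
t 15.625 pos [ 0.5297 -0.2012  0.3562] yaw -8.51 F [ 0.7   0.63 -4.04] M [ 0.238 -0.131  0.803] sdMz 0.011 q7 -0.02 gap 0.0122
```

It bit between -0.5° and -4.5°, and the felt torque is now 0.80. I'll take very small, slow steps with more samples.

>>> {"api": "drive_tool", "payload": {"steps": "0 0 0 0 0 0.2; 0 0 0 0 0 0.4; 0 0 0 0 0 0.6; 0 0 0 0 0 0.8; 0 0 0 0 0 1"}}

```text
t: 16.25
tool_pos: [0.5297, -0.2012, 0.3562]
eef_rot: [0.997, -0.083, 0.0, 0.0]
ft_force: [0.0, 0.5, -3.5]
finger_gap: 0.0122
```

```bash
python3 tq.py 6
```

```text
t 16.55 pos [ 0.5297 -0.2012  0.3562] yaw -9.51 F [ 0.51  0.52 -3.49] M [ 0.237 -0.163  0.915] sdMz 0.036 q7 -0.03 gap 0.0118
```

>>> {"api": "drive_tool", "payload": {"steps": "0 0 0 0 0 0.2; 0 0 0 0 0 0.4; 0 0 0 0 0 0.7; 0 0 0 0 0 1; 0 0 0 0 0 1.2"}}

```text
t: 17.18
tool_pos: [0.5297, -0.2012, 0.3562]
eef_rot: [0.996, -0.093, 0.0, 0.0]
ft_force: [-0.3, 1.1, -2.6]
finger_gap: 0.0125
```

```bash
python3 tq.py 8
```

```text
t 17.575 pos [ 0.5297 -0.2013  0.3563] yaw -10.71 F [ 0.69  0.13 -3.25] M [ 0.217 -0.17   0.995] sdMz 0.026 q7 -0.05 gap 0.0123
```

Felt torque is 0.99 N m, which is snug. I'll back off within the socket's play to unload, then lift.

>>> {"api": "drive_tool", "payload": {"steps": "0 0 0 0 0 -1; 0 0 0 0 0 -2; 0 0 0 0 0 -3; 0 0 0 0 0 -4; 0 0 0 0 0 -4"}}

```text
t: 18.2
tool_pos: [0.5297, -0.2014, 0.3563]
eef_rot: [0.998, -0.059, 0.0, -0.0]
ft_force: [1.0, 0.8, -3.7]
finger_gap: 0.0122
```

```bash
python3 tq.py 3
```

```text
t 18.35 pos [ 0.5297 -0.2013  0.3563] yaw -6.74 F [ 0.22  0.86 -3.35] M [ 0.288 -0.186  0.054] sdMz 0.014 q7 0.01 gap 0.012
```

>>> {"api": "drive_tool", "payload": {"steps": "0 0 0 0 0 -1.5; 0 0 -0.4 0 0 -1.5; 0 0 -0.9 0 0 -1.5; 0 0 -1.4 0 0 -1.5; 0 0 -1.9 0 0 -1.5"}}

```text
t: 18.98
tool_pos: [0.5296, -0.2015, 0.3758]
eef_rot: [0.999, -0.046, 0.0, 0.0]
ft_force: [1.0, -1.0, -3.8]
finger_gap: 0.0124
```

```bash
python3 tq.py 1
```

```text
t 19.025 pos [ 0.5298 -0.2015  0.3765] yaw -5.23 F [ 0.4   0.53 -1.8 ] M [ 0.004  0.03  -0.006] sdMz 0.0 q7 0.05 gap 0.0122
```

>>> {"api": "drive_tool", "payload": {"steps": "0 0 -1 0 0 0; 0 0 -4 0 0 0; 0 0 -6.5 0 0 0; 0 0 -6.5 0 0 0; 0 0 -6.5 0 0 0"}}

```text
t: 19.65
tool_pos: [0.5293, -0.2012, 0.4393]
eef_rot: [0.999, -0.045, -0.001, -0.0]
ft_force: [-0.0, 0.2, -4.0]
finger_gap: 0.0123
```

```bash
python3 tq.py 1; python3 - <<'E'
from h import *
import pickle
s=env.sense(); f=env.grab_frame("wrist"); cv2.imwrite("pics/w7.png",f); pickle.dump(s,open("w7.pkl","wb"))
f=env.grab_frame("scene"); cv2.imwrite("pics/s7.png",cv2.resize(f[150:300,180:340],None,fx=4.5,fy=4,interpolation=2))
E
```

```text
t 19.7 pos [ 0.5292 -0.2012  0.4389] yaw -5.21 F [-0.72 -0.22 -2.38] M [ 0.068  0.002 -0.001] sdMz 0.0 q7 0.07 gap 0.0122
```

View pics/w7.png

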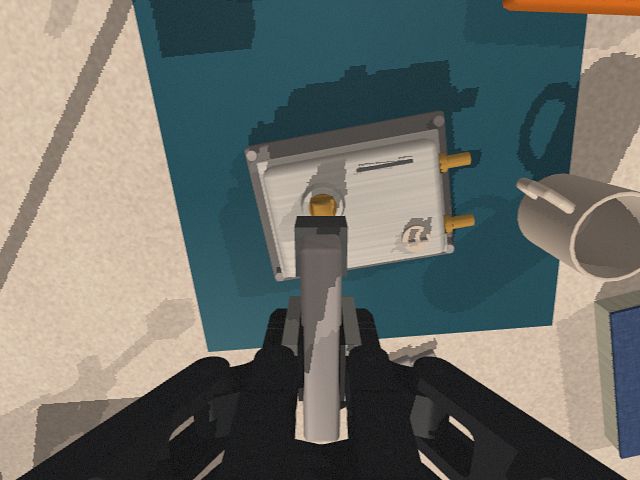

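View pics/s7.png

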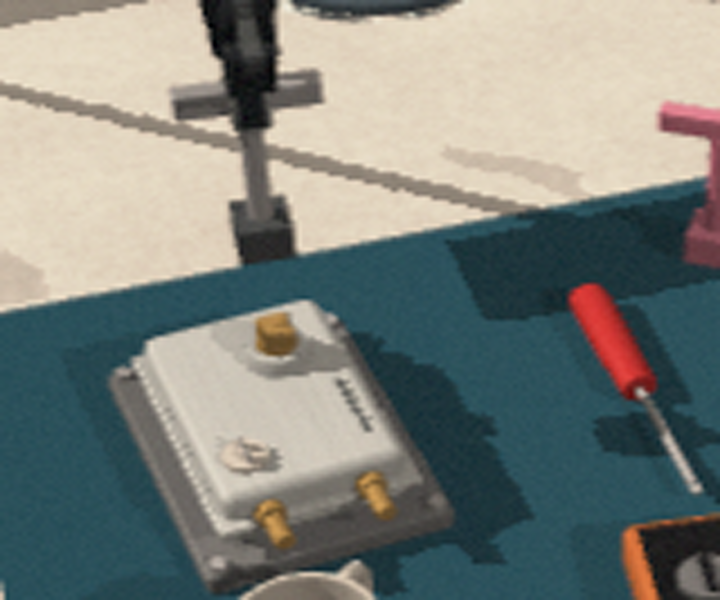

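The key is off with the plug left in place, and everything else looks untouched. I'll refine the pot's centre from the earlier lifted view (w4) before carrying back.

```bash
python3 - <<'E'
from h import *
f=cv2.imread("pics/w4.png")[145:235,265:375]
cv2.imwrite("pics/w4p.png",cv2.resize(cv2.convertScaleAbs(f,alpha=2.2,beta=10),None,fx=7,fy=6.6,interpolation=2))
E
```

```text
(no output)
```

View pics/w4p.png

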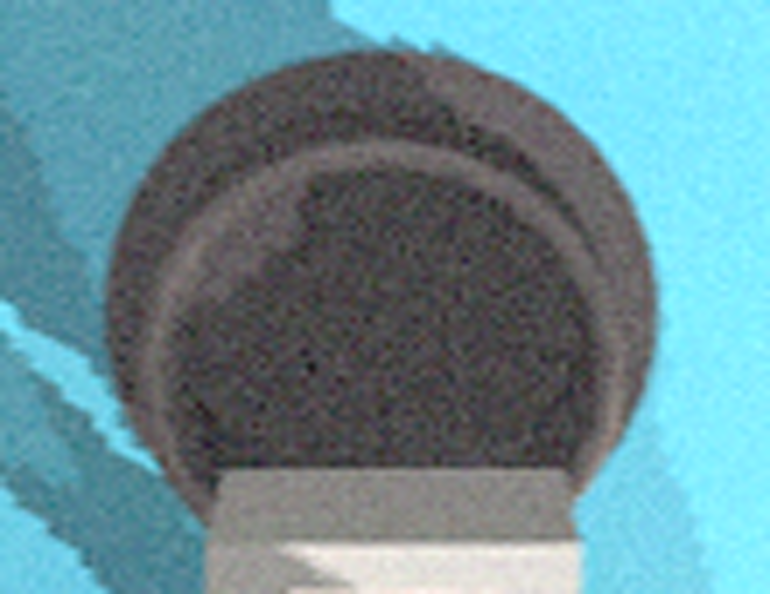

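>>> {"api": "drive_tool", "payload": {"steps": "-0.2 -4 0 0 0 10; -0.4 -9.5 0 0 0 20; -0.6 -15 0 0 0 30; -0.8 -20.5 0 0 0 40; -1 -26 0 0 0 50"}}

```text
t: 20.42
tool_pos: [0.5431, 0.059, 0.4395]
eef_rot: [0.886, -0.464, -0.0, 0.0]
ft_force: [1.1, -0.1, -2.3]
finger_gap: 0.0122
```

```bash
python3 st.py .552 .206 .4354 -74.3
```

```text
t 20.425 pos [0.5431 0.059  0.4395] yaw -55.32 zdir [-1.e-03 -3.e-04 -1.e+00] F [ 1.14 -0.07 -2.35] M [-0.029 -0.073 -0.02 ] q7 -1.26 qd 2.176
tool delta cm [-11.59  -9.1    0.4 ] turn z deg 18.98
```

I misread the pot: the wide outline is the 84 mm foot disc, and the rim is the inner ring (zoom x 148–625, top row 142). I'll recompute the pot's centre from both.

```bash
python3 - <<'E'
from h import *
s={"tool_pos":np.array([.54234724,.20009041,.43537921]),"eef_rot":np.array([.797,-.604,.002,-.003])}
C=cam("wrist",s); g=lambda x,y,z: ray(C,265+(x+.5)/7-.5,145+(y+.5)/6.6-.5,z)
a=np.radians(-74.29); ty=np.array([np.sin(a),-np.cos(a),0])
top=g(386,142,.045); print("rim",top+.034*ty, "width",np.linalg.norm(g(148,350,.045)-g(625,350,.045)))
print("rim mid",g(386,350,.045))
top=g(382,50,.003); print("foot",top+.042*ty,"width",np.linalg.norm(g(105,310,.003)-g(658,310,.003)),g(382,310,.003))
# circle of rim from zoomed w2
import pickle
C=cam("wrist",pickle.load(open("w2.pkl","rb"))); g=lambda x,y,z: ray(C,260+x/3.5,140+y/3.5,z)
top=g(213,80,.045); a=np.radians(-62.4); print("w2 rim",top+.034*np.array([np.sin(a),-np.cos(a),0]),np.linalg.norm(g(78,190,.045)-g(343,190,.045)))
E
```

```text
rim [0.54262096 0.20147039 0.045     ] width 0.06472532541570211
rim mid [0.54677992 0.20266874 0.045     ]
foot [0.54301515 0.20235774 0.003     ] width 0.08337800953999998 [0.54419551 0.20274846 0.003     ]
w2 rim [0.54386378 0.19945607 0.045     ] 0.06556402539732863
```

The pot's centre is about (0.543, 0.2015) from rim and foot, consistent with where the key stood. TCP target: (0.544, 0.202).

>>> {"api": "drive_tool", "payload": {"steps": "-4 -3 0 0 0 8; -8 -6.5 0 0 0 13; -8 -6.5 0 0 0 13; -8 -6.5 0 0 0 13; -8 -6.5 0 0 0 13"}}

```text
t: 21.05
tool_pos: [0.5509, 0.1586, 0.4397]
eef_rot: [0.828, -0.56, 0.0, 0.001]
ft_force: [-0.6, -0.0, -3.8]
finger_gap: 0.012
```

```bash
python3 st.py .5438 .2023 .4354 -74.3
```

```text
t 21.05 pos [0.5509 0.1586 0.4397] yaw -68.12 zdir [-7.0e-04 -1.1e-03 -1.0e+00] F [-0.64 -0.05 -3.8 ] M [-0.012  0.022  0.011] q7 -1.67 qd 0.006
tool delta cm [-4.33 -0.97  0.43] turn z deg 6.18
```

>>> {"api": "drive_tool", "payload": {"steps": "-2.5 -0.5 0 0 0 4; -4.3 -1 0.4 0 0 6; -4.3 -1 0.4 0 0 6; -4.3 -1 0.4 0 0 6; -4.3 -1 0.4 0 0 6"}}

```text
t: 21.68
tool_pos: [0.5443, 0.2023, 0.4363]
eef_rot: [0.798, -0.603, 0.0, 0.0]
ft_force: [-0.6, 0.0, -3.0]
finger_gap: 0.0124
```

```bash
python3 st.py .5438 .2023 .4354 -74.3;  python3 - <<'E'
from h import *
import pickle
s=env.sense(); f=env.grab_frame("wrist"); pickle.dump(s,open("w8.pkl","wb")); cv2.imwrite("pics/w8f.png",f)
cv2.imwrite("pics/w8.png",cv2.resize(cv2.convertScaleAbs(f[145:255,255:385],alpha=2),None,fx=6,fy=5.4,interpolation=2))
cv2.imwrite("pics/s8.png",cv2.resize(env.grab_frame("scene")[120:300,280:480],None,fx=3,fy=3))
E
```

```text
t 21.675 pos [0.5443 0.2023 0.4363] yaw -74.11 zdir [ 3.e-04 -7.e-04 -1.e+00] F [-0.62  0.04 -2.99] M [0.037 0.042 0.024] q7 -1.85 qd 0.007
tool delta cm [-0.02  0.05  0.09] turn z deg 0.19
```

View pics/w8.png

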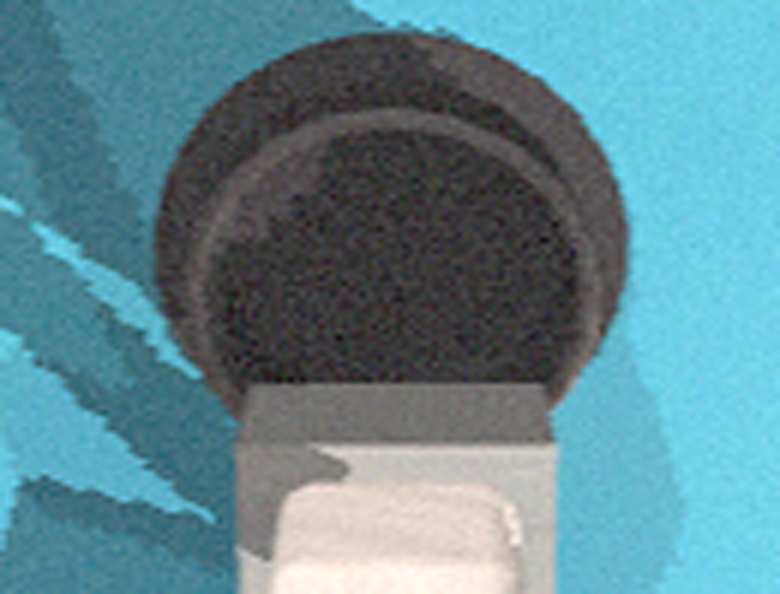

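View pics/s8.png

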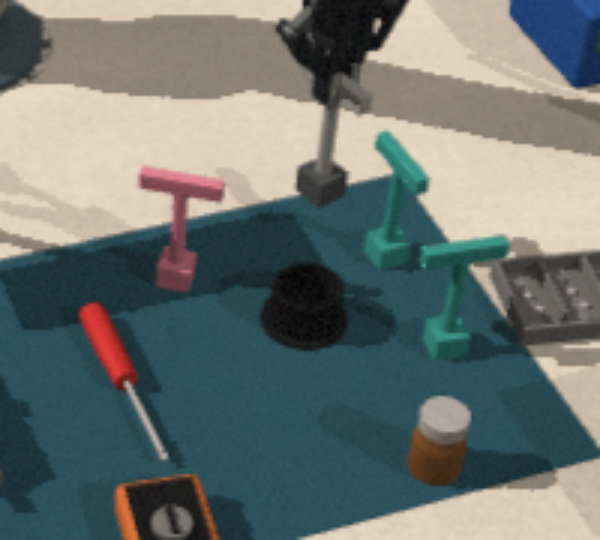

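The socket and the rim line up laterally (zoom columns 398 and 396). I'll lower into the pot.

>>> {"api": "drive_tool", "payload": {"steps": "0 0 3.5 0 0 0; 0 0 7.5 0 0 0; 0 0 10 0 0 0; 0 0 12 0 0 0; 0 0 12 0 0 0"}}

```text
t: 22.4
tool_pos: [0.5436, 0.2031, 0.3147]
eef_rot: [0.799, -0.602, -0.001, 0.002]
ft_force: [-0.3, 0.6, -2.2]
finger_gap: 0.0125
```

```bash
python3 st.py .5438 .2023 .2835 -74.3
```

```text
t 22.4 pos [0.5436 0.2031 0.3147] yaw -74.01 zdir [-0.0033 -0.0015 -1.    ] F [-0.27  0.61 -2.2 ] M [-0.012 -0.014 -0.032] q7 -1.92 qd 0.038
tool delta cm [ 0.08 -0.01  3.12] turn z deg 0.29
```

>>> {"api": "drive_tool", "payload": {"steps": "0 0 1 0 0 0; 0 0 2 0 0 0; 0 0 2.7 0 0 0; 0 0 3.1 0 0 0; 0 0 3.1 0 0 0"}}

```text
t: 23.02
tool_pos: [0.5438, 0.2038, 0.2849]
eef_rot: [0.799, -0.602, -0.0, 0.0]
ft_force: [-0.8, -0.4, -3.5]
finger_gap: 0.0123
```

```bash
python3 tq.py 2
```

```text
t 23.125 pos [0.544  0.2039 0.2854] yaw -73.99 F [ 0.83 -0.01 -3.01] M [-0.016  0.014 -0.022] sdMz 0.001 q7 -1.93 gap 0.0119
```

>>> {"api": "drive_tool", "payload": {"steps": "0 0 0.1 0 0 0; 0 0 0.2 0 0 0; 0 0 0.25 0 0 0; 0 0 0.25 0 0 0"}}

```text
t: 23.62
tool_pos: [0.5439, 0.2038, 0.2829]
eef_rot: [0.799, -0.602, 0.0, -0.0]
ft_force: [-0.0, 0.5, -1.3]
finger_gap: 0.0121
```

```bash
python3 tq.py 2
```

```text
t 23.725 pos [0.5439 0.2038 0.2829] yaw -73.99 F [-0.62  0.25 -1.82] M [-0.078  0.05  -0.028] sdMz 0.018 q7 -1.94 gap 0.0119
```

The key touches the floor (hanging weight reduced). I'll release gently.

>>> {"api": "drive_tool", "payload": {"steps": "0 0 0.02 0 0 0; 0 0 0.02 0 0 0; 0 0 0.02 0 0 0; 0 0 0.02 0 0 0; 0 0 0.02 0 0 0", "jaw": 0.4, "force": 20}}

```text
t: 24.35
tool_pos: [0.5439, 0.2038, 0.2825]
eef_rot: [0.799, -0.602, 0.0, -0.0]
ft_force: [-0.6, -0.5, 0.6]
finger_gap: 0.0512
```

```bash
python3 tq.py 1; python3 - <<'E'
from h import *
f=env.grab_frame("wrist"); cv2.imwrite("pics/w9.png",f)
E
```

```text
t 24.4 pos [0.5439 0.2038 0.2825] yaw -73.98 F [ 0.1  -0.45 -0.5 ] M [-0.008 -0.018  0.06 ] sdMz 0.0 q7 -1.94 gap 0.0512
```

View pics/w9.png

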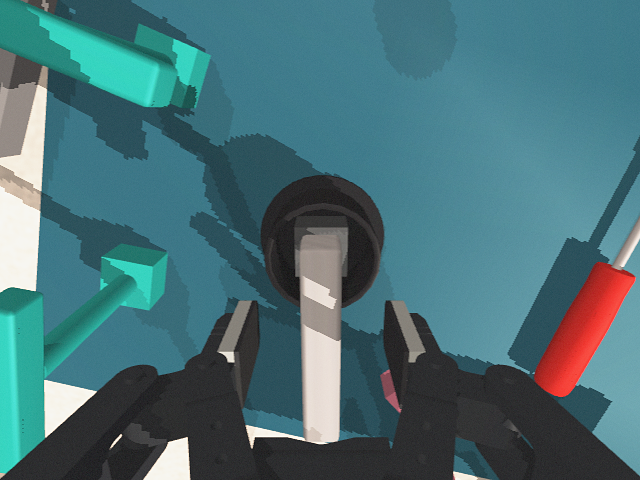

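The key stands in the pot, clear of both pads (bar at column 321, pads at 240 and 405). I'll go straight up.

>>> {"api": "drive_tool", "payload": {"steps": "0 0 -1.5 0 0 0; 0 0 -5 0 0 0; 0 0 -10 0 0 0; 0 0 -15 0 0 0; 0 0 -15 0 0 0"}}

```text
t: 25.08
tool_pos: [0.5444, 0.2047, 0.4384]
eef_rot: [0.799, -0.602, 0.003, -0.005]
ft_force: [-0.1, -0.0, -0.4]
finger_gap: 0.0513
```

>>> {"api": "drive_tool", "payload": {"steps": "0 -0 0 0 0 0; 0 0 0 0 0 0; 0 0 0 0 0 0"}}

```text
t: 25.45
tool_pos: [0.5437, 0.2036, 0.4313]
eef_rot: [0.799, -0.602, -0.001, 0.001]
ft_force: [-0.7, -0.0, 0.4]
finger_gap: 0.0512
```

```bash
python3 - <<'E'
from h import *
import pickle
s=env.sense(); f=env.grab_frame("wrist"); cv2.imwrite("pics/w10.png",f); print(s["t"],s["tool_pos"],s["ft_force"],abs(s["qd"]).max())
cv2.imwrite("pics/s10.png",cv2.resize(env.grab_frame("scene")[140:360,120:500],None,fx=2.1,fy=2.1,interpolation=2))
E
```

```text
25.45 [0.54371403 0.2036372  0.4313349 ] [-0.69223493 -0.01437894  0.43734984] 0.005889154218525101
```

View pics/w10.png

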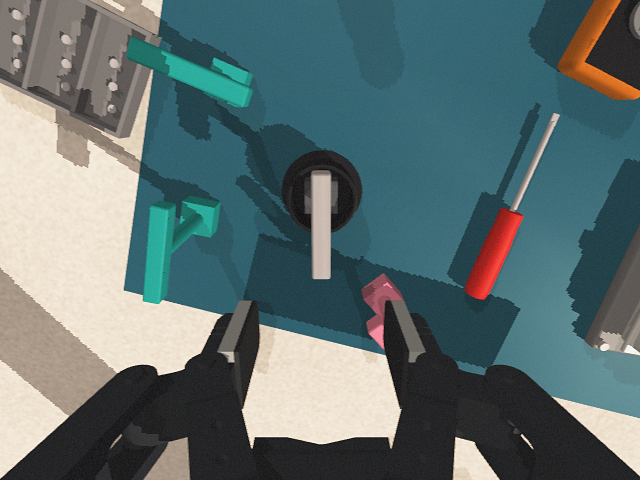

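View pics/s10.png

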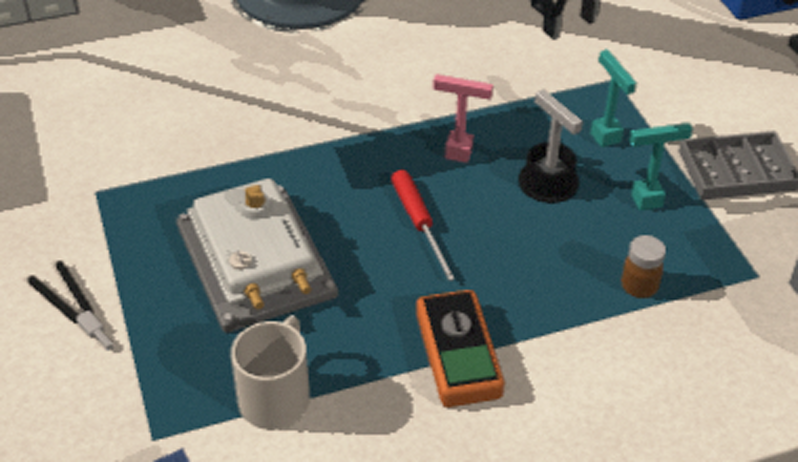

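The key stands upright in its pot (scene crop (555,130), wrist bar (321,170)–(321,278)). The plug is in its boss, the bystanders are unmoved, and the gripper is well clear. Handing in.

```bash
python3 -c "
from rig import env
print(env.finish_job())"
```

```text
the job is handed in; nothing more can be done
None
```

The plug is tightened to about 0.99 N m and the key is back in its pot. I handed the job in at about 25.5 s of the 70 s allowed.

- **Tightening:** I turned the plug clockwise with the key alone. It turned loosely at about 0.15–0.2 N m. The taper bit between -0.5° and -4.5° tool yaw, and I went on in small slow steps to -10.7°. There the settled torque was 0.995 N m, against a free-hanging zero of 0.004 N m. That is inside the 0.85–1.3 N m snug range. I then unloaded within the socket's play (0.05 N m left) and lifted the key off.
- **Last checks:** Pictures after release show the key upright in its pot, the plug in its boss and the bystanders where they were. The wrist force was about zero and the gripper was well clear.
- **What disagreed:**
  - My first reading of the pot's centre was about 9 mm off, because I took the foot disc for the rim. I corrected it before setting the key down, and it was about the only reading that needed mending.
  - One 4° step felt less torque (0.80 N m) than the turn suggested, likely the under-reading after a quick step. The slower steps that followed rose as expected.

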